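# Sort the rodmaker's depth gauges by where the plunger stops

### The job

Gently press down the plunger of each of the three depth gauges until you feel it stop, never forcing it. In two of them the button goes right down to the barrel: stand those upright in the rectangular wooden tray; one stops earlier, with rod still showing: stand it upright in the round steel dish, all with their plungers left pressed to the stop. Don't tip a gauge over and leave the jar, the pencil and the wood block where they are.

Things in the scene. Friction and masses are not known exactly. Their poses are not given: they have to be found in the camera images.
- g1_mid (a point): grasp point of one of three look-alike plunger depth gauges (0.3 to 0.5 kg) that stand upright on the bench: on the axis of its round wooden barrel, 60 mm above the foot's underside and 30 mm below the barrel's top; z up (yaw has no meaning, it is round)
- g1: that gauge: round steel foot 64 mm across and 10 mm high, wooden barrel 44 mm across up to 90 mm above the underside (top 6 mm a steel collar); a steel rod slides straight up and down in its top. Origin at the centre of the foot's underside, z up
- g1_button (a point): centre of the top of that gauge's button, z up. Starts 26 to 42 mm above fully down. Fully down (rod home in the barrel) it is 43 mm above the mid point, 103 mm above the underside. In one of the three gauges an unseen inner stop catches the rod earlier, with 14 mm of rod showing (57 mm above mid)
- g1_rod: that gauge's 14 mm rod; origin on its axis, 13 mm below the button's top. Its button, 30 mm across and 8 mm thick, sits 5 mm over the barrel when fully down and is sprung: it gives up to 5 mm at 5 N per mm and comes back. The rod slides with 2 to 6 N and stays where it is left; its stops are hard. More than 45 N does damage
- g2_mid (a point): grasp point of one of three look-alike plunger depth gauges (0.3 to 0.5 kg) that stand upright on the bench: on the axis of its round wooden barrel, 60 mm above the foot's underside and 30 mm below the barrel's top; z up (yaw has no meaning, it is round)
- g2: that gauge: round steel foot 64 mm across and 10 mm high, wooden barrel 44 mm across up to 90 mm above the underside (top 6 mm a steel collar); a steel rod slides straight up and down in its top. Origin at the centre of the foot's underside, z up
- g2_button (a point): centre of the top of that gauge's button, z up. Starts 26 to 42 mm above fully down. Fully down (rod home in the barrel) it is 43 mm above the mid point, 103 mm above the underside. In one of the three gauges an unseen inner stop catches the rod earlier, with 14 mm of rod showing (57 mm above mid)
- g2_rod: that gauge's 14 mm rod; origin on its axis, 13 mm below the button's top. Its button, 30 mm across and 8 mm thick, sits 5 mm over the barrel when fully down and is sprung: it gives up to 5 mm at 5 N per mm and comes back. The rod slides with 2 to 6 N and stays where it is left; its stops are hard. More than 45 N does damage
- g3_mid (a point): grasp point of one of three look-alike plunger depth gauges (0.3 to 0.5 kg) that stand upright on the bench: on the axis of its round wooden barrel, 60 mm above the foot's underside and 30 mm below the barrel's top; z up (yaw has no meaning, it is round)
- g3: that gauge: round steel foot 64 mm across and 10 mm high, wooden barrel 44 mm across up to 90 mm above the underside (top 6 mm a steel collar); a steel rod slides straight up and down in its top. Origin at the centre of the foot's underside, z up
- g3_button (a point): centre of the top of that gauge's button, z up. Starts 26 to 42 mm above fully down. Fully down (rod home in the barrel) it is 43 mm above the mid point, 103 mm above the underside. In one of the three gauges an unseen inner stop catches the rod earlier, with 14 mm of rod showing (57 mm above mid)
- g3_rod: that gauge's 14 mm rod; origin on its axis, 13 mm below the button's top. Its button, 30 mm across and 8 mm thick, sits 5 mm over the barrel when fully down and is sprung: it gives up to 5 mm at 5 N per mm and comes back. The rod slides with 2 to 6 N and stays where it is left; its stops are hard. More than 45 N does damage
- tray: rectangular wooden tray fixed to the bench, 210 mm along its x, 116 mm along its y, 18 mm high, walls 6 mm, floor 6 mm thick; origin at the centre of its underside; holds two gauges in a row along x
- tray_floor (a point): centre of the tray's inner floor, 6 mm above the bench; axes as the tray
- dish: round steel dish fixed to the bench, 200 mm across, 18 mm high, wall 4 mm, floor 6 mm thick; origin at the centre of its underside
- dish_floor (a point): centre of the dish's inner floor, 6 mm above the bench
- jar: closed jar 48 mm across, 70 mm high, beyond the gauges; a bystander; origin under its centre
- pencil: flat carpenter's pencil, 175 mm along its y, 12 mm wide, 8 mm thick, lying in front of the gauges; a bystander; origin under its centre
- block: dark wood block 90 x 50 x 35 mm beyond the gauges; a bystander; origin under its centre
Things that resemble listed ones, but are neither listed nor needed, are in the scene too. What is shaped like the g1 but green is not meant.

How it is judged (in metres and radians):
At the end, for the whole second after the job is handed in: Each gauge stands upright (within 0.1 rad), at rest and released: those whose button goes fully down stand on the wooden tray's floor with the button within 4 mm of fully down, the one with the inner stop on the round dish's floor with the button within 4 mm of that stop (14 mm of rod showing) (angle between each of g1_mid, g2_mid, g3_mid's own z axis and vertical below 0.1 rad and linear speed of each of g1, g2, g3 below 0.02 m/s and ((z of g1_mid in the frame of dish_floor between 0.05 and 0.068 m and z of g1_button in the frame of g1_mid between 0.052 and 0.061 m and horizontal distance between g1_mid and dish_floor below 0.075 m and z of g2_mid in the frame of tray_floor between 0.05 and 0.068 m and z of g2_button in the frame of g2_mid between 0.038 and 0.047 m and x of g2_mid in the frame of tray_floor between -0.085 and 0.085 m and y of g2_mid in the frame of tray_floor between -0.04 and 0.04 m and z of g3_mid in the frame of tray_floor between 0.05 and 0.068 m and z of g3_button in the frame of g3_mid between 0.038 and 0.047 m and x of g3_mid in the frame of tray_floor between -0.085 and 0.085 m and y of g3_mid in the frame of tray_floor between -0.04 and 0.04 m) or (z of g1_mid in the frame of tray_floor between 0.05 and 0.068 m and z of g1_button in the frame of g1_mid between 0.038 and 0.047 m and x of g1_mid in the frame of tray_floor between -0.085 and 0.085 m and y of g1_mid in the frame of tray_floor between -0.04 and 0.04 m and z of g2_mid in the frame of dish_floor between 0.05 and 0.068 m and z of g2_button in the frame of g2_mid between 0.052 and 0.061 m and horizontal distance between g2_mid and dish_floor below 0.075 m and z of g3_mid in the frame of tray_floor between 0.05 and 0.068 m and z of g3_button in the frame of g3_mid between 0.038 and 0.047 m and x of g3_mid in the frame of tray_floor between -0.085 and 0.085 m and y of g3_mid in the frame of tray_floor between -0.04 and 0.04 m) or (z of g1_mid in the frame of tray_floor between 0.05 and 0.068 m and z of g1_button in the frame of g1_mid between 0.038 and 0.047 m and x of g1_mid in the frame of tray_floor between -0.085 and 0.085 m and y of g1_mid in the frame of tray_floor between -0.04 and 0.04 m and z of g2_mid in the frame of tray_floor between 0.05 and 0.068 m and z of g2_button in the frame of g2_mid between 0.038 and 0.047 m and x of g2_mid in the frame of tray_floor between -0.085 and 0.085 m and y of g2_mid in the frame of tray_floor between -0.04 and 0.04 m and z of g3_mid in the frame of dish_floor between 0.05 and 0.068 m and z of g3_button in the frame of g3_mid between 0.052 and 0.061 m and horizontal distance between g3_mid and dish_floor below 0.075 m))); the robot touches nothing.
It fails at once if a gauge's button is pressed with more than 45 N (contact force between any of g1_rod, g2_rod, g3_rod and anything else above 45 N).
It fails at once if a gauge is tipped over (more than 40 degrees) (angle between any of g1_mid, g2_mid, g3_mid's own z axis and vertical above 0.7 rad).
It fails at once if the jar, pencil or block is moved by more than 40 mm (distance of any of jar, pencil, block from where it was at the start of the episode above 0.04 m).
It also fails if it takes over 72 s, if anything falls off the work surface, if the arm or the gripper's body presses on something with over 40 N, if the wrist force passes 120 N, or if a joint passes its speed limit or range.

### The arm

A 7-joint arm with a two-finger parallel gripper is mounted at the origin on the work surface. World frame = base frame: x ahead of the robot, y to its left, z up, the work surface at z = 0. Lengths are in m, angles in degrees, forces in N, time in s.
With the tool pointing down it reaches from about 0.425 to 0.875 m from the base axis. Payload 4.7 kg.
Tool frame: the origin (TCP) lies at the very end of the fingers, on their centre line; the grasp point (between the pads) lies 19 mm behind it; z points along the fingers, y is the direction in which the jaws open and shut (so a half turn about z gives the same grasp; the last joint's range is limited). The gripper opens to 87 mm and grips with 3 to 60 N. Pads are 19 mm wide; open, the fingers measure 117 mm over their backs; the gripper's body (75 mm by 190 mm) begins 51 mm behind the grasp point.
Start: joints at [65.953, 18.392, -4.016, 83.108, 1.295, 78.541, -3.26], TCP at [0.273, -0.59, 0.223] pointing down, gripper open.
Joint ranges: [-163.93, 163.93], [-17.29, 119.83], [-79.2, 71.16], [3.27, 140.29], [-89.18, 269.18], [5.43, 117.66], [-154.24, 154.24]. Speed limits (degrees/s): [147.25, 147.25, 180, 180, 180, 180, 180].

### API

Orientations are given as [roll, pitch, yaw] about the fixed x, y, z axes, in that order (R = Rz(yaw) Ry(pitch) Rx(roll)).
In Python, from cell import monitor, read_camera, camera_info, env, look_for gives the robot as it stands.
- The arm moves only by the tool servo_tool, never from a script. Its argument "commands" is one flat list of numbers, 6 for each row, row after row: the shift along the tool's x, y, z in mm, then the turn, a rotation vector about the tool's x, y, z in degrees. A call has 1 to 10 rows; each row shifts and turns the commanded pose from where the row before left it, along the tool's axes as they then stand; what a row does not reach is not made up. A row lasts 1/10 s, in which the tool goes at most 50 mm and 8.59 degrees, less where a joint would pass 70% of its speed; a pose out of reach is approached as far as the arm can. A call is refused whole if a number of a shift passes 50 or a number of a turn 8.59, either way. A call with a gripper value outside its range is refused whole. "jaw" is the finger opening in mm, from 0 to 87, set as the call begins (left out, the last holds). The fingers move at their own pace and stop on an object; "newtons" is the grip in N (left out, the last holds). Time passes only in rows, so rows that do not move let the fingers close. It gives the time, the measured TCP pose, the force and the opening at its end, in the units of the state.
- monitor.get_obs(): the state, without advancing time (a new reading comes with each control period).
- read_camera(name): name is "scene" or "top" or "wrist"; returns (picture, depth): 480x640x3 uint8, red, green, blue; 480x640 float32, m along the optical axis (not along the pixel's ray), 0 where there is no reading.
- camera_info(name): a dict with "camera_matrix" (3x3 intrinsics, pixels), "R" (3x3) and "t" (3): a world point X has camera coordinates R X + t; the wrist camera has in their place "T_tool_cam" (4x4, takes a point from camera to tool coordinates, whose origin is the TCP and whose axes are the flange's). Camera axes: x right, y down, z forward; pixel columns grow to the right and rows downward; lengths in m; the calibration is good to about 2 mm. A picture is of the moment at which its call begins: read the wrist's pose just before it. camera_info takes no time and is no camera call.
- env.sign_off(): hands the job in, once; it reports no verdict.
Trained networks look in the newest picture that a camera, given by its name, has taken for a name from the list of things; names that differ only in an ending like _2 or _b are one class to them, and where a whole thing is asked for, a point or a joint stands for the part that bears it (a point fixed in the world has none). Each returns a list of dicts, best first, with "conf" (0 to 1); they miss things now and then, are a little off and sometimes report something else, mostly with a low value. They report only what shows in the picture. A call takes as long as a camera call. They do not tell look-alikes from the thing itself.
- look_for(camera, label): "box" ([left, top, width, height] in pixels, round what is visible of it).
The state is a dict: "time_s": time; "qpos": joint angles; "joint_velocities": joint speeds; "effort": joint torques, N m; "tool_pos": TCP position; "tool_rot": TCP orientation; "force": force on the tool from outside, world axes, zero at the start; "wrist_torque": the same for the moment, N m; "grip_width": finger opening in m.
Only numpy, scipy, OpenCV 4.12 (cv2) and the standard library are available. Lean on these libraries where they do the work, as an engineer would, in place of code of your own. Each camera call takes 0.05 s, during which the arm holds its last target.

## Working session

There is one attempt and no reset: what is moved stays moved. The work goes in short steps, Python scripts to look and compute and a tool call to move; the robot and the scene stay as the last step left them, time stands still between calls to the robot, and variables do not carry over. Pictures are saved under pics/ and viewed, and the job is handed in when it is done.

Besides the shell and the picture viewer there is one more tool, called after "Request:" in YAML: its name, and indented under it one key for each argument. servo_tool: Moves the arm, as the interface text tells. Its arguments: {"type":"object","properties":{"commands":{"type":"array","items":{"type":"number"}},"jaw":{"type":"number"},"newtons":{"type":"number"}},"required":["commands"]}

```bash
ls; mkdir -p pics
python3 - <<'E'
from cell import monitor, read_camera, camera_info, env, look_for
import cv2,numpy as np
o=monitor.get_obs();print(o)
for n in("scene","top"):
    p,d=read_camera(n);cv2.imwrite(f"pics/{n}0.png",p[:,:,::-1]);np.save(f"{n}_d.npy",d);np.save(f"{n}_p.npy",p)
    i=camera_info(n);print(n,{k:np.round(v,4).tolist() if not isinstance(v,str) else v for k,v in i.items()})
E
```

```text
pics
{'time_s': 0.0, 'qpos': array([65.95484141, 18.44160248, -4.01636895, 83.17550876,  1.29812848,
       78.54152069, -3.25958986]), 'joint_velocities': array([ 0.06355081, -0.0833373 , -0.02354985,  0.11638951, -0.00597412,
        0.02613721,  0.04108206]), 'effort': array([ 2.13729090e-04, -4.91291785e+01, -4.03624177e-01, -3.12529063e+01,
       -6.39108382e-02,  4.38970432e-02,  1.89111643e-04]), 'tool_pos': array([ 0.27289618, -0.58931653,  0.22142752]), 'tool_rot': array([-1.79886792e+02,  8.59503930e-03,  2.48567597e+01]), 'force': array([-0.64109047, -0.03490241,  0.0349758 ]), 'wrist_torque': array([-0.013113  , -0.02272196, -0.00351984]), 'grip_width': 0.08669226220308364}
scene {'camera_matrix': [[612.7903, 0.0, 322.7619], [0.0, 612.7903, 223.5547], [0.0, 0.0, 1.0]], 'R': [[0.8232, 0.5677, 0.0115], [0.3282, -0.4593, -0.8254], [-0.4633, 0.6832, -0.5644]], 't': [-0.4851, -0.1056, 1.7369]}
top {'camera_matrix': [[455.8486, 0.0, 316.8555], [0.0, 455.8486, 239.3705], [0.0, 0.0, 1.0]], 'R': [[0.0195, -0.9998, 0.0057], [-0.9908, -0.0201, -0.1341], [0.1342, -0.003, -0.991]], 't': [-0.0091, 0.6049, 1.0483]}
```

View pics/scene0.png

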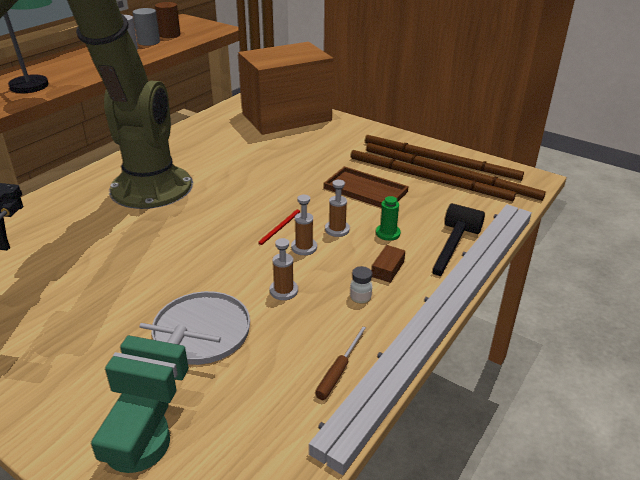

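View pics/top0.png

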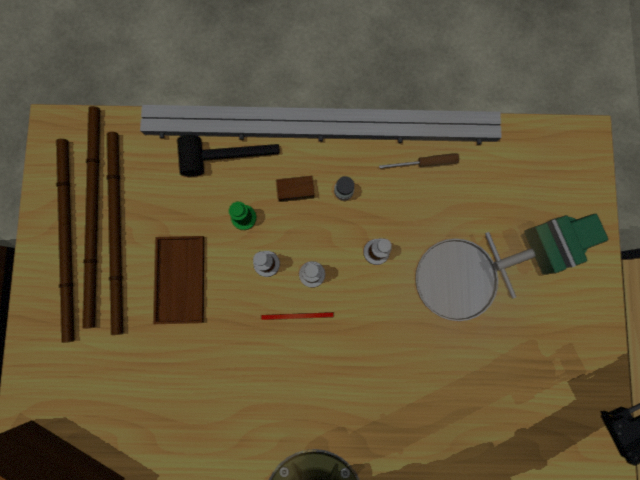

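Scene camera: gauges at (284,270), (304,226) and (338,209). The green lookalike at (389,218) is excluded. The tray is at (366,187) and the dish at (200,327), with the vise handle overhanging the dish's edge. The top camera shows the same gauges at (378,250), (312,273) and (265,263). Next I'll measure positions from depth.

```bash
cat > h.py <<'E'
import numpy as np,cv2
from cell import monitor, read_camera, camera_info, env, look_for
def cloud(n,d):
    i=camera_info(n);K=np.array(i["camera_matrix"]);R=np.array(i["R"]);t=np.array(i["t"])
    v,u=np.mgrid[:480,:640]
    c=np.stack([(u-K[0,2])/K[0,0]*d,(v-K[1,2])/K[1,1]*d,d],-1)
    w=(c-t)@R; w[d<=0]=np.nan
    return w
def circ(P):
    from scipy.optimize import least_squares
    c0=P.mean(0)
    f=lambda r:least_squares(lambda c:np.hypot(*(P-c).T)-r,c0,loss='soft_l1',f_scale=.002).x
    return f
E
python3 - <<'E'
from h import *
W={n:cloud(n,np.load(n+"_d.npy")) for n in("scene","top")}
# top boxes
for name,(u,v,r) in dict(A=(378,250,24),B=(312,273,24),C=(265,263,24),dish=(456,280,60),handle=(500,265,35),jar=(344,189,18),block=(295,189,28),pencil=(297,316,45),tray=(180,280,60),green=(242,215,20)).items():
    w=W["top"][v-r:v+r,u-r:u+r].reshape(-1,3);w=w[~np.isnan(w[:,0])]
    h=w[w[:,2]>.012]
    if name=='handle': h=w[w[:,2]>.025]
    print(name,len(h),np.round(np.median(h,0),3),np.round(h.min(0),3),np.round(h.max(0),3))
    if name in"ABC":
        b=w[w[:,2]>w[:,2].max()-.005]; print('  button',len(b),b.mean(0).round(4),((b.max(0)+b.min(0))/2).round(4),np.ptp(b,axis=0).round(3))
        f=w[(w[:,2]>.006)&(w[:,2]<.013)]; print('  foot',len(f),((f.max(0)+f.min(0))/2).round(4),np.ptp(f,axis=0).round(3))
w=W["top"].reshape(-1,3); print('bench z',np.nanmedian(w[:,2]))
# scene clusters
w=W["scene"].reshape(-1,3);w=w[~np.isnan(w[:,0])]
print('scene benchz',np.median(w[(w[:,0]>.4)&(w[:,0]<.9)&(abs(w[:,1])<.3)][:,2]))
np.save("ws.npy",w)
E
```

```text
A 418 [ 0.577 -0.136  0.091] [ 0.551 -0.167  0.012] [ 0.61  -0.113  0.139]
  button 106 [ 0.5817 -0.1429  0.136 ] [ 0.5817 -0.1421  0.137 ] [0.029 0.029 0.005]
  foot 169 [ 0.5838 -0.1442  0.0095] [0.073 0.111 0.007]
B 340 [0.52  0.014 0.092] [ 0.495 -0.016  0.012] [0.555 0.045 0.15 ]
  button 57 [0.5245 0.0142 0.1461] [0.5233 0.0145 0.1474] [0.028 0.026 0.005]
  foot 206 [0.529  0.0044 0.0093] [0.073 0.081 0.007]
C 393 [0.543 0.12  0.091] [0.517 0.098 0.012] [0.578 0.154 0.144]
  button 101 [0.5467 0.1259 0.1409] [0.5474 0.1259 0.1418] [0.028 0.028 0.005]
  foot 175 [0.5628 0.1168 0.0095] [0.092 0.081 0.007]
dish 1048 [ 0.548 -0.409  0.021] [ 0.42  -0.454  0.012] [ 0.625 -0.237  0.091]
handle 836 [ 0.568 -0.441  0.083] [ 0.474 -0.496  0.065] [ 0.632 -0.386  0.128]
jar 389 [ 0.726 -0.059  0.068] [ 0.707 -0.083  0.012] [ 0.755 -0.036  0.075]
block 802 [0.731 0.059 0.035] [0.702 0.014 0.013] [0.763 0.106 0.041]
pencil 229 [0.515 0.016 0.09 ] [ 0.431 -0.03   0.012] [0.529 0.142 0.15 ]
tray 1002 [0.497 0.375 0.017] [0.373 0.184 0.012] [0.653 0.487 0.086]
green 432 [0.656 0.182 0.09 ] [0.631 0.156 0.012] [0.686 0.218 0.107]
bench z -0.0007024124798711668
scene benchz 0.0010298556554117003
```

Run:
```python
from h import *
from scipy.optimize import least_squares
W={n:cloud(n,np.load(n+"_d.npy")) for n in("scene","top")}
def fit(P,r,c0):
    s=least_squares(lambda c:np.hypot(P[:,0]-c[0],P[:,1]-c[1])-r,c0,loss='soft_l1',f_scale=.002);return s.x.round(4),np.abs(s.fun).mean().round(4)
for n in W:
    w=W[n].reshape(-1,3);w=w[~np.isnan(w[:,0])]
    for k,c in dict(A=(.5817,-.1425),B=(.524,.0143),C=(.547,.126)).items():
        d=np.hypot(w[:,0]-c[0],w[:,1]-c[1])
        s=w[(d<.03)&(w[:,2]>.015)&(w[:,2]<.080)];t=w[(d<.02)&(w[:,2]>.12)]
        z=np.median(t[t[:,2]>t[:,2].max()-.006][:,2])
        print(n,k,'barrel',len(s),fit(s,.022,c),'topz',z.round(4))
    d=np.hypot(w[:,0]-.51,w[:,1]+.31)
    s=w[(d<.12)&(w[:,2]>.013)&(w[:,2]<.024)]
    print(n,'dish rim',len(s),fit(s,.098,(.51,-.31)))
    s=w[(w[:,0]>.35)&(w[:,0]<.68)&(w[:,1]>.2)&(w[:,1]<.48)&(w[:,2]>.012)&(w[:,2]<.025)]
    s=s[(s[:,1]>.22)&(s[:,1]<.42)]
    print(n,'tray',len(s),cv2.minAreaRect((s[:,:2]*1000).astype(np.float32)),s.min(0).round(3),s.max(0).round(3))
    h=w[(w[:,0]>.35)&(w[:,0]<.68)&(w[:,1]<-.2)&(w[:,1]>-.47)&(w[:,2]>.03)]
    print(n,'handle',len(h),h.min(0).round(3),h.max(0).round(3))
    for y in np.arange(-.47,-.37,.02):
        q=h[(h[:,1]>=y)&(h[:,1]<y+.02)]
        if len(q):print('  y',y.round(2),q.min(0).round(3),q.max(0).round(3))
```

```text
scene A barrel 459 (array([ 0.5797, -0.1421]), np.float64(0.0014)) topz 0.1354
scene B barrel 400 (array([0.5212, 0.0156]), np.float64(0.0016)) topz 0.1456
scene C barrel 373 (array([0.5446, 0.1269]), np.float64(0.0016)) topz 0.1407
scene dish rim 510 (array([ 0.517 , -0.3374]), np.float64(0.0018))
scene tray 493 ((501.9412536621094, 335.7005920410156), (215.02447509765625, 130.70547485351562), 1.946215033531189) [0.393 0.268 0.012] [0.609 0.401 0.024]
scene handle 608 [ 0.474 -0.455  0.07 ] [ 0.627 -0.384  0.088]
  y -0.47 [ 0.476 -0.455  0.074] [ 0.57  -0.45   0.088]
  y -0.45 [ 0.474 -0.45   0.07 ] [ 0.569 -0.43   0.088]
  y -0.43 [ 0.509 -0.43   0.07 ] [ 0.589 -0.41   0.088]
  y -0.41 [ 0.547 -0.41   0.071] [ 0.627 -0.39   0.086]
  y -0.39 [ 0.618 -0.39   0.073] [ 0.623 -0.384  0.081]
top A barrel 76 (array([ 0.5827, -0.1429]), np.float64(0.0003)) topz 0.1354
top B barrel 15 (array([0.5246, 0.0144]), np.float64(0.0005)) topz 0.1451
top C barrel 55 (array([0.548 , 0.1265]), np.float64(0.0002)) topz 0.1404
top dish rim 399 (array([ 0.5184, -0.3358]), np.float64(0.0015))
top tray 787 ((505.0529479980469, 336.1509094238281), (210.1692352294922, 118.16685485839844), 2.3031768798828125) [0.4   0.274 0.012] [0.611 0.398 0.024]
top handle 573 [ 0.474 -0.47   0.065] [ 0.625 -0.386  0.091]
  y -0.47 [ 0.477 -0.47   0.075] [ 0.58  -0.45   0.091]
  y -0.45 [ 0.474 -0.45   0.072] [ 0.573 -0.43   0.09 ]
  y -0.43 [ 0.508 -0.43   0.065] [ 0.584 -0.41   0.091]
  y -0.41 [ 0.544 -0.41   0.067] [ 0.625 -0.39   0.087]
  y -0.39 [ 0.608 -0.39   0.071] [ 0.625 -0.386  0.082]
```

Run:
```python
import cv2
a=cv2.imread("pics/top0.png");s=cv2.imread("pics/scene0.png")
c=cv2.resize(s[170:310,230:430],None,fx=3,fy=3,interpolation=2)
d=cv2.resize(a[200:340,390:560],None,fx=2,fy=2,interpolation=2)
cv2.imwrite("pics/crop1.png",c);cv2.imwrite("pics/crop2.png",d)
```

```text
(no output)
```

View pics/crop1.png

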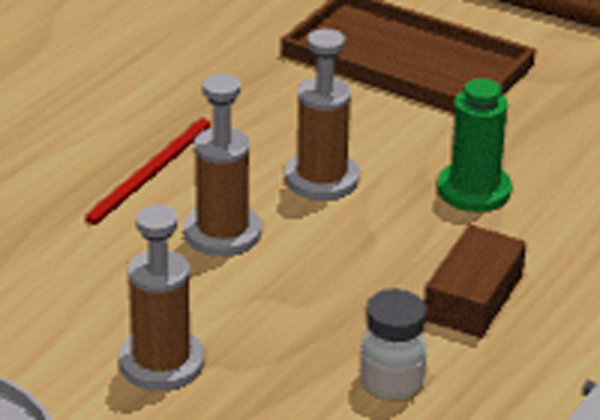

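The crop shows three wooden gauges with raised plungers at A (160,300), B (222,165) and C (323,115). The green lookalike at (480,145) has a different colour and is excluded.

| Item | Position x, y (m) | Top z (m) |
|---|---|---|
| A | (0.581, -0.1425) | 0.1355 |
| B | (0.523, 0.015) | 0.1453 |
| C | (0.5465, 0.1265) | 0.1405 |
| Dish centre | (0.518, -0.3365) | – |
| Tray centre | (0.504, 0.336), yaw 2.2° | – |

The button heights fit the stated 26–42 mm range.

I'll turn the tool to yaw 90, so tool x = world +y, tool y = world +x and tool z = down.

Request:
servo_tool:
  commands: [0, 0, 0, 0, 0, -8.1, 0, 0, 0, 0, 0, -8.1, 0, 0, 0, 0, 0, -8.1, 0, 0, 0, 0, 0, -8.1, 0, 0, 0, 0, 0, -8.1, 0, 0, 0, 0, 0, -8.1, 0, 0, 0, 0, 0, -8.2, 0, 0, 0, 0, 0, -8.2, 0, 0, 0, 0, 0, 0]
  jaw: 0
  newtons: 30

```text
time_s: 1.0
tool_pos: [0.273, -0.5896, 0.2219]
tool_rot: [-180.0, -0.1, 89.9]
force: [0.2, -0.1, -0.3]
grip_width: 0.0233
```

Request:
servo_tool:
  commands: [40, 27, 0, 0, 0, 0, 40, 27, 0, 0, 0, 0, 40, 27, 0, 0, 0, 0, 40, 27, 0, 0, 0, 0, 40, 27, 0, 0, 0, 0, 40, 27, 0, 0, 0, 0, 40, 27, 0, 0, 0, 0, 40, 27, 0, 0, 0, 0, 40, 27, 0, 0, 0, 0, 40, 27, 0, 0, 0, 0]

```text
time_s: 2.0
tool_pos: [0.5448, -0.1889, 0.2226]
tool_rot: [180.0, 0.0, 89.6]
force: [0.1, -0.3, 1.0]
grip_width: -0.0
```

Request:
servo_tool:
  commands: [30, 25, 0, 0, 0, 0, 17.5, 13, 15, 0, 0, 0, 0, 0, 25, 0, 0, 0, 0, 0, 25, 0, 0, 0, 0, 0, 0, 0, 0, 0, 0, 0, 0, 0, 0, 0]

```text
time_s: 2.6
tool_pos: [0.5821, -0.1432, 0.1576]
tool_rot: [-180.0, -0.0, 89.7]
force: [0.3, -0.6, 0.5]
grip_width: 0.0007
```

Request:
servo_tool:
  commands: [0, 0, 8, 0, 0, 0, 0, 0, 8, 0, 0, 0, 0, 0, 3, 0, 0, 0, 0, 0, 3, 0, 0, 0, 0, 0, 3, 0, 0, 0, 0, 0, 3, 0, 0, 0, 0, 0, 3, 0, 0, 0, 0, 0, 3, 0, 0, 0, 0, 0, 0, 0, 0, 0]

```text
time_s: 3.5
tool_pos: [0.5823, -0.1432, 0.1232]
tool_rot: [-180.0, 0.0, 89.9]
force: [-0.9, -1.8, 1.7]
grip_width: 0.0002
```

Request:
servo_tool:
  commands: [0, 0, 1.5, 0, 0, 0, 0, 0, 1.5, 0, 0, 0, 0, 0, 1, 0, 0, 0, 0, 0, 1, 0, 0, 0, 0, 0, 1, 0, 0, 0, 0, 0, 0, 0, 0, 0]

```text
time_s: 4.1
tool_pos: [0.5823, -0.1432, 0.1174]
tool_rot: [-180.0, 0.0, 89.9]
force: [-0.5, -1.2, 2.4]
grip_width: 0.0005
```

Request:
servo_tool:
  commands: [0, 0, 1, 0, 0, 0, 0, 0, 1, 0, 0, 0, 0, 0, 0, 0, 0, 0]

```text
time_s: 4.4
tool_pos: [0.5825, -0.1432, 0.1162]
tool_rot: [180.0, 0.0, 89.9]
force: [-2.1, -0.0, 7.1]
grip_width: 0.0008
```

Request:
servo_tool:
  commands: [0, 0, 1, 0, 0, 0, 0, 0, 0, 0, 0, 0]

```text
time_s: 4.6
tool_pos: [0.5827, -0.1432, 0.1157]
tool_rot: [180.0, 0.0, 89.9]
force: [-2.2, -0.3, 8.7]
grip_width: 0.0005
```

Request:
servo_tool:
  commands: [0, 0, 1, 0, 0, 0, 0, 0, 0, 0, 0, 0, 0, 0, 0, 0, 0, 0]

```text
time_s: 4.9
tool_pos: [0.583, -0.1432, 0.1154]
tool_rot: [179.9, 0.1, 89.9]
force: [-3.6, -0.2, 10.8]
grip_width: 0.0003
```

A stops at z ≈ 0.116 (0.117 expected) and force rises to 10.8 N, so A is the inner-stop gauge. On to B.

Request:
servo_tool:
  commands: [0, 0, -20, 0, 0, 0, 0, 0, -28, 0, 0, 0, 40, -15, 0, 0, 0, 0, 40, -15, 0, 0, 0, 0, 40, -15, 0, 0, 0, 0, 38, -14, 0, 0, 0, 0, 0, 0, 0, 0, 0, 0, 0, 0, 0, 0, 0, 0]

```text
time_s: 5.7
tool_pos: [0.5236, 0.016, 0.1615]
tool_rot: [180.0, 0.0, 90.0]
force: [0.3, 0.4, 0.2]
grip_width: 0.0005
```

Request:
servo_tool:
  commands: [-1, 0, 8, 0, 0, 0, 0, 0, 5, 0, 0, 0, 0, 0, 3, 0, 0, 0, 0, 0, 3, 0, 0, 0, 0, 0, 4, 0, 0, 0, 0, 0, 4, 0, 0, 0, 0, 0, 4, 0, 0, 0, 0, 0, 4, 0, 0, 0, 0, 0, 4, 0, 0, 0, 0, 0, 0, 0, 0, 0]

```text
time_s: 6.7
tool_pos: [0.5233, 0.0142, 0.1218]
tool_rot: [-179.9, -0.0, 89.9]
force: [0.1, -0.1, -0.0]
grip_width: 0.0005
```

Request:
servo_tool:
  commands: [0, 0, 1.5, 0, 0, 0, 0, 0, 1.5, 0, 0, 0, 0, 0, 1, 0, 0, 0, 0, 0, 1, 0, 0, 0, 0, 0, 1, 0, 0, 0, 0, 0, 0, 0, 0, 0]

```text
time_s: 7.3
tool_pos: [0.5237, 0.0144, 0.1165]
tool_rot: [-180.0, -0.0, 89.9]
force: [-1.3, 1.1, 0.7]
grip_width: 0.0
```

Request:
servo_tool:
  commands: [0, 0, 1, 0, 0, 0, 0, 0, 1, 0, 0, 0, 0, 0, 1, 0, 0, 0, 0, 0, 0, 0, 0, 0]

```text
time_s: 7.7
tool_pos: [0.5237, 0.0142, 0.1134]
tool_rot: [-180.0, -0.0, 89.9]
force: [0.3, 1.1, 1.2]
grip_width: 0.0004
```

Not stopped at the inner-stop height, so I'll continue slowly to full depth.

Request:
servo_tool:
  commands: [0, 0, 2, 0, 0, 0, 0, 0, 2, 0, 0, 0, 0, 0, 1, 0, 0, 0, 0, 0, 1, 0, 0, 0, 0, 0, 1, 0, 0, 0, 0, 0, 1, 0, 0, 0, 0, 0, 0, 0, 0, 0]

```text
time_s: 8.4
tool_pos: [0.5238, 0.0141, 0.1054]
tool_rot: [180.0, -0.0, 89.9]
force: [0.2, 1.2, 1.4]
grip_width: 0.001
```

Run:
```python
from h import *
o=monitor.get_obs();print(o['tool_pos'],o['force'])
p,d=read_camera("scene");cv2.imwrite("pics/s1.png",cv2.resize(p[170:310,230:430],None,fx=3,fy=3,interpolation=2)[:,:,::-1])
```

```text
[0.52375376 0.01406118 0.10541814] [0.22442759 1.16116149 1.38210076]
```

View pics/s1.png

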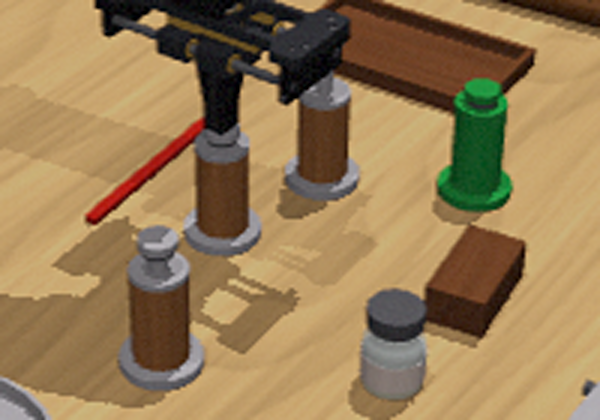

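The picture shows the fingers on B's button at (222,130), nearly home. A at (158,240) still shows some rod, as expected.

Request:
servo_tool:
  commands: [0, 0, 1, 0, 0, 0, 0, 0, 1, 0, 0, 0, 0, 0, 1, 0, 0, 0, 0, 0, 0.5, 0, 0, 0, 0, 0, 0, 0, 0, 0]

```text
time_s: 8.95
tool_pos: [0.5238, 0.014, 0.1024]
tool_rot: [180.0, 0.0, 89.9]
force: [-1.5, 1.3, 4.9]
grip_width: 0.0005
```

Request:
servo_tool:
  commands: [0, 0, 1, 0, 0, 0, 0, 0, 0, 0, 0, 0]

```text
time_s: 9.15
tool_pos: [0.5239, 0.014, 0.1018]
tool_rot: [180.0, 0.0, 89.9]
force: [-2.7, 1.0, 7.2]
grip_width: 0.0006
```

Request:
servo_tool:
  commands: [0, 0, 1.5, 0, 0, 0, 0, 0, 0, 0, 0, 0]

```text
time_s: 9.35
tool_pos: [0.5241, 0.014, 0.1009]
tool_rot: [180.0, 0.1, 89.9]
force: [-3.8, 0.1, 12.8]
grip_width: 0.0005
```

B is home (12.8 N at z 0.101). Now C.

Request:
servo_tool:
  commands: [0, 0, -20, 0, 0, 0, 0, 0, -40, 0, 0, 0, 40, 8, 0, 0, 0, 0, 40, 8, 0, 0, 0, 0, 32, 7, 0, 0, 0, 0, 0, 0, 0, 0, 0, 0, 0, 0, 0, 0, 0, 0]

```text
time_s: 10.05
tool_pos: [0.5466, 0.1261, 0.1589]
tool_rot: [-179.9, 0.0, 89.9]
force: [-0.8, -1.6, -0.2]
grip_width: 0.0001
```

Request:
servo_tool:
  commands: [0, 0, 8, 0, 0, 0, 0, 0, 5, 0, 0, 0, 0, 0, 3, 0, 0, 0, 0, 0, 3, 0, 0, 0, 0, 0, 3, 0, 0, 0, 0, 0, 4, 0, 0, 0, 0, 0, 4, 0, 0, 0, 0, 0, 4, 0, 0, 0, 0, 0, 3, 0, 0, 0, 0, 0, 0, 0, 0, 0]

```text
time_s: 11.05
tool_pos: [0.547, 0.1256, 0.122]
tool_rot: [-180.0, 0.0, 89.8]
force: [-0.6, -2.4, 4.8]
grip_width: 0.0007
```

Request:
servo_tool:
  commands: [0, 0, 1.5, 0, 0, 0, 0, 0, 1.5, 0, 0, 0, 0, 0, 1, 0, 0, 0, 0, 0, 1, 0, 0, 0, 0, 0, 1, 0, 0, 0, 0, 0, 0, 0, 0, 0]

```text
time_s: 11.65
tool_pos: [0.547, 0.1259, 0.1164]
tool_rot: [-180.0, 0.0, 89.9]
force: [-0.1, -2.8, 4.2]
grip_width: 0.0005
```

Request:
servo_tool:
  commands: [0, 0, 1, 0, 0, 0, 0, 0, 1, 0, 0, 0, 0, 0, 0, 0, 0, 0]

```text
time_s: 11.95
tool_pos: [0.547, 0.1259, 0.1144]
tool_rot: [-180.0, 0.0, 89.9]
force: [0.1, -2.4, 5.1]
grip_width: 0.0005
```

Request:
servo_tool:
  commands: [0, 0, 1, 0, 0, 0, 0, 0, 0, 0, 0, 0]

```text
time_s: 12.15
tool_pos: [0.547, 0.1259, 0.1134]
tool_rot: [-180.0, 0.0, 89.9]
force: [-0.2, -4.0, 4.8]
grip_width: 0.0004
```

Not stopped, so continue to full depth.

Request:
servo_tool:
  commands: [0, 0, 2, 0, 0, 0, 0, 0, 2, 0, 0, 0, 0, 0, 1, 0, 0, 0, 0, 0, 1, 0, 0, 0, 0, 0, 1, 0, 0, 0, 0, 0, 1, 0, 0, 0, 0, 0, 1, 0, 0, 0, 0, 0, 1, 0, 0, 0, 0, 0, 0, 0, 0, 0]

```text
time_s: 13.05
tool_pos: [0.5469, 0.1259, 0.1033]
tool_rot: [-180.0, 0.0, 89.9]
force: [-0.1, -2.6, 4.0]
grip_width: 0.0004
```

Request:
servo_tool:
  commands: [0, 0, 1, 0, 0, 0, 0, 0, 1, 0, 0, 0, 0, 0, 0, 0, 0, 0]

```text
time_s: 13.35
tool_pos: [0.5472, 0.1257, 0.102]
tool_rot: [180.0, 0.0, 89.8]
force: [-2.3, -3.0, 8.3]
grip_width: 0.001
```

Request:
servo_tool:
  commands: [0, 0, 1, 0, 0, 0, 0, 0, 0, 0, 0, 0]

```text
time_s: 13.55
tool_pos: [0.5473, 0.1257, 0.1015]
tool_rot: [180.0, 0.1, 89.8]
force: [-2.4, -4.0, 11.3]
grip_width: 0.0005
```

C is home too. I'll lift, open and re-measure all three.

Request:
servo_tool:
  commands: [0, 0, -20, 0, 0, 0, 0, 0, -30, 0, 0, 0, 0, 0, -10, 0, 0, 0, 0, 0, 0, 0, 0, 0, 0, 0, 0, 0, 0, 0]
  jaw: 87

```text
time_s: 14.05
tool_pos: [0.5463, 0.1262, 0.1593]
tool_rot: [-179.9, -0.0, 89.9]
force: [-0.6, -0.2, 0.7]
grip_width: 0.0326
```

Run:
```python
from h import *
from scipy.optimize import least_squares
def fit(P,r,c0):
    s=least_squares(lambda c:np.hypot(P[:,0]-c[0],P[:,1]-c[1])-r,c0,loss='soft_l1',f_scale=.002);return s.x.round(4),np.abs(s.fun).mean().round(4)
for n in ("scene","top"):
    p,d=read_camera(n);w=cloud(n,d).reshape(-1,3);w=w[~np.isnan(w[:,0])]
    cv2.imwrite(f"pics/{n}2.png",p[:,:,::-1])
    for k,c in dict(A=(.5817,-.1425),B=(.524,.0143),C=(.547,.126)).items():
        dd=np.hypot(w[:,0]-c[0],w[:,1]-c[1])
        s=w[(dd<.03)&(w[:,2]>.015)&(w[:,2]<.080)];t=w[(dd<.014)&(w[:,2]>.098)&(w[:,2]<.13)]
        print(n,k,len(s),fit(s,.022,c) if len(s)>10 else'', len(t),np.median(t[:,2]).round(4) if len(t) else '')
print(monitor.get_obs()['tool_pos'])
```

```text
scene A 460 (array([ 0.5795, -0.142 ]), np.float64(0.0014)) 107 0.116
scene B 393 (array([0.521 , 0.0154]), np.float64(0.0018)) 65 0.1026
scene C 368 (array([0.5451, 0.1274]), np.float64(0.0018)) 57 0.1024
top A 71 (array([ 0.5828, -0.143 ]), np.float64(0.0002)) 124 0.1171
top B 15 (array([0.5245, 0.0154]), np.float64(0.0006)) 122 0.1029
top C 18 (array([0.5487, 0.1265]), np.float64(0.0006)) 0 
[0.5459914  0.12590197 0.15885098]
```

View pics/scene2.png

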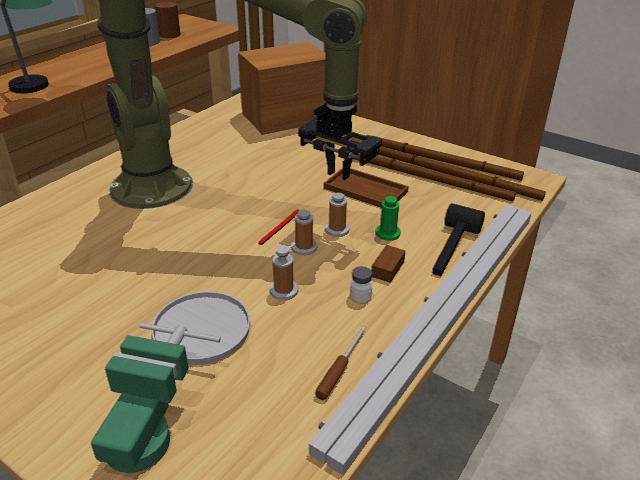

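All upright; button heights are A 0.1165, B 0.103 and C 0.1025 as expected. Tool now at C (338,200); picking C.

Request:
servo_tool:
  commands: [0.5, 1, 0, 0, 0, 0, 0, 0, 0, 0, 0, 0, 0, 0, 0, 0, 0, 0, 0, 0, 20, 0, 0, 0, 0, 0, 25, 0, 0, 0, 0, 0, 25, 0, 0, 0, 0, 0, 20, 0, 0, 0, 0, 0, 12, 0, 0, 0, 0, 0, 6, 0, 0, 0, 0, 0, 0, 0, 0, 0]
  jaw: 87

```text
time_s: 15.15
tool_pos: [0.5478, 0.1265, 0.0522]
tool_rot: [-180.0, 0.0, 89.9]
force: [-0.5, 0.8, 0.6]
grip_width: 0.0868
```

Request:
servo_tool:
  commands: [0, 0, 0, 0, 0, 0, 0, 0, 0, 0, 0, 0, 0, 0, 0, 0, 0, 0, 0, 0, 0, 0, 0, 0, 0, 0, 0, 0, 0, 0, 0, 0, 0, 0, 0, 0, 0, 0, 0, 0, 0, 0, 0, 0, 0, 0, 0, 0]
  jaw: 30
  newtons: 30

```text
time_s: 15.95
tool_pos: [0.5478, 0.1264, 0.0525]
tool_rot: [-180.0, 0.0, 89.9]
force: [-1.8, -1.7, 2.2]
grip_width: 0.0437
```

Request:
servo_tool:
  commands: [0, 0, -10, 0, 0, 0, 0, 0, -20, 0, 0, 0, 0, 0, -20, 0, 0, 0, 10, 0, 0, 0, 0, 0, 25, 1, 0, 0, 0, 0, 35, 2, 0, 0, 0, 0, 40, 0, 0, 0, 0, 0, 40, 0, 0, 0, 0, 0, 35, 0, 0, 0, 0, 0, 20, 0, 0, 0, 0, 0]

```text
time_s: 16.95
tool_pos: [0.5489, 0.3364, 0.1011]
tool_rot: [-179.8, -0.1, 90.1]
force: [-0.3, 0.6, -4.3]
grip_width: 0.0431
```

Request:
servo_tool:
  commands: [7, 0, 0, 0, 0, 0, 0, 0, 0, 0, 0, 0]

```text
time_s: 17.15
tool_pos: [0.5502, 0.3395, 0.1013]
tool_rot: [-179.9, 0.0, 90.0]
force: [-0.2, -0.7, -4.9]
grip_width: 0.0437
```

Run:
```python
from h import *
print(monitor.get_obs()['force'])
p,d=read_camera("scene");cv2.imwrite("pics/s3.png",cv2.resize(p[90:250,270:470],None,fx=3,fy=3,interpolation=2)[:,:,::-1])
```

```text
[-0.16314975 -0.66865135 -4.86380161]
```

View pics/s3.png

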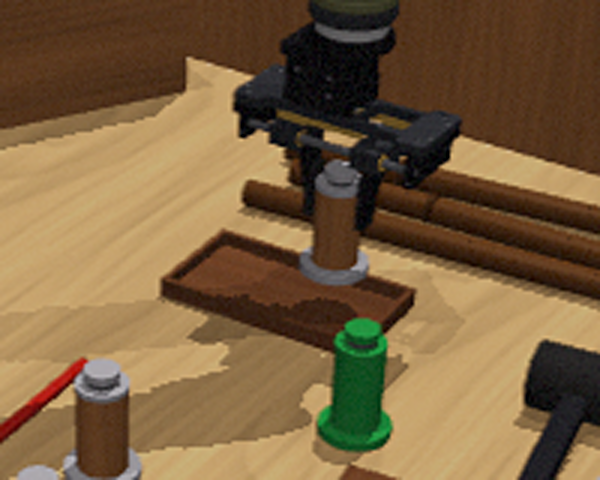

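The gauge is held upright at (335,230) over the tray's far half. Lowering.

Request:
servo_tool:
  commands: [0, 0, 12, 0, 0, 0, 0, 0, 12, 0, 0, 0, 0, 0, 9, 0, 0, 0, 0, 0, 4, 0, 0, 0, 0, 0, 3, 0, 0, 0, 0, 0, 1, 0, 0, 0, 0, 0, 0, 0, 0, 0]

```text
time_s: 17.9
tool_pos: [0.5516, 0.3387, 0.0617]
tool_rot: [180.0, -0.0, 89.9]
force: [0.3, -0.7, -5.0]
grip_width: 0.0435
```

Request:
servo_tool:
  commands: [0, 0, 1, 0, 0, 0, 0, 0, 1, 0, 0, 0, 0, 0, 0, 0, 0, 0]

```text
time_s: 18.2
tool_pos: [0.5515, 0.3384, 0.0595]
tool_rot: [180.0, 0.0, 89.9]
force: [0.0, 0.1, -5.7]
grip_width: 0.0436
```

Request:
servo_tool:
  commands: [0, 0, 1, 0, 0, 0, 0, 0, 0.5, 0, 0, 0, 0, 0, 0, 0, 0, 0]

```text
time_s: 18.5
tool_pos: [0.5517, 0.3386, 0.0586]
tool_rot: [180.0, -0.0, 89.9]
force: [-1.0, -0.3, -0.5]
grip_width: 0.0433
```

Request:
servo_tool:
  commands: [0, 0, 0, 0, 0, 0, 0, 0, 0, 0, 0, 0, 0, 0, 0, 0, 0, 0, 0, 0, 0, 0, 0, 0, 0, 0, 0, 0, 0, 0, 0, 0, -10, 0, 0, 0, 0, 0, -30, 0, 0, 0, 0, 0, -40, 0, 0, 0, 0, 0, -20, 0, 0, 0, 0, 0, 0, 0, 0, 0]
  jaw: 80

```text
time_s: 19.5
tool_pos: [0.5533, 0.3404, 0.163]
tool_rot: [179.6, -0.2, 89.9]
force: [0.1, -0.0, -0.5]
grip_width: 0.0798
```

Request:
servo_tool:
  commands: [-35, -3, 0, 0, 0, 0, -45, -4, 0, 0, 0, 0, -45, -4, 0, 0, 0, 0, -45, -4, 0, 0, 0, 0, -45, -4, 0, 0, 0, 0, -45, -4, 0, 0, 0, 0, -40, -4, 0, 0, 0, 0, -23, -2, 0, 0, 0, 0, 0, 0, 0, 0, 0, 0, 0, 0, 0, 0, 0, 0]

```text
time_s: 20.5
tool_pos: [0.5214, 0.0155, 0.1577]
tool_rot: [-180.0, -0.0, 89.8]
force: [-0.3, 0.5, -0.6]
grip_width: 0.0798
```

Run:
```python
from h import *
print(monitor.get_obs()['tool_pos'])
p,d=read_camera("scene");cv2.imwrite("pics/s4.png",cv2.resize(p[90:310,230:430],None,fx=2.5,fy=2.5,interpolation=2)[:,:,::-1])
w=cloud("scene",d).reshape(-1,3)
for c in((.5225,.0154),(.551,.338)):
    m=(np.hypot(w[:,0]-c[0],w[:,1]-c[1])<.016)&(w[:,2]>.095)&(w[:,2]<.12);t=w[m];print(len(t),np.median(t,0).round(4))
```

```text
[0.52137799 0.01550618 0.15773825]
83 [0.5232 0.0125 0.1028]
84 [0.5529 0.3323 0.1076]
```

View pics/s4.png

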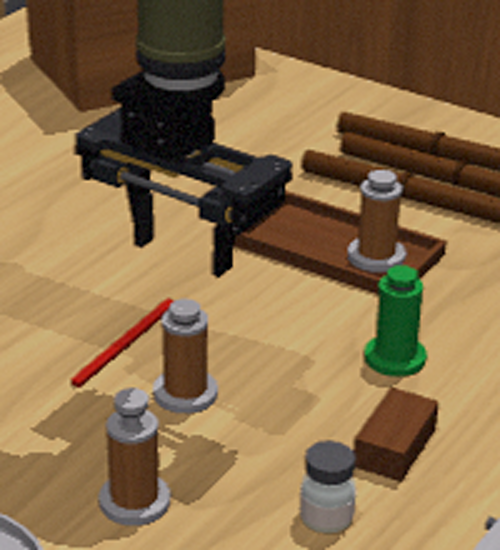

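C stands upright in the tray at (380,225). The gripper is over B at (185,350). Picking B.

Request:
servo_tool:
  commands: [0, 1.5, 20, 0, 0, 0, 0, 0, 25, 0, 0, 0, 0, 0, 25, 0, 0, 0, 0, 0, 20, 0, 0, 0, 0, 0, 11, 0, 0, 0, 0, 0, 5, 0, 0, 0, 0, 0, 0, 0, 0, 0]

```text
time_s: 21.25
tool_pos: [0.5231, 0.0164, 0.0519]
tool_rot: [-180.0, -0.0, 89.9]
force: [-0.1, -0.5, 0.3]
grip_width: 0.08
```

Request:
servo_tool:
  commands: [0, 0, 0, 0, 0, 0, 0, 0, 0, 0, 0, 0, 0, 0, 0, 0, 0, 0, 0, 0, 0, 0, 0, 0, 0, 0, 0, 0, 0, 0, 0, 0, 0, 0, 0, 0, 0, 0, 0, 0, 0, 0, 0, 0, 0, 0, 0, 0]
  jaw: 30

```text
time_s: 22.05
tool_pos: [0.5234, 0.0155, 0.0522]
tool_rot: [180.0, 0.0, 89.9]
force: [0.3, 0.3, 0.2]
grip_width: 0.0436
```

Request:
servo_tool:
  commands: [0, 0, -10, 0, 0, 0, 0, 0, -20, 0, 0, 0, 0, 0, -20, 0, 0, 0, 15, -5, 0, 0, 0, 0, 30, -10, 0, 0, 0, 0, 40, -10, 0, 0, 0, 0, 45, -10, 0, 0, 0, 0, 45, -10, 0, 0, 0, 0, 45, -10, 0, 0, 0, 0, 40, -8, 0, 0, 0, 0]

```text
time_s: 23.05
tool_pos: [0.458, 0.2787, 0.1012]
tool_rot: [-179.9, 0.0, 90.0]
force: [-0.0, 0.0, -2.9]
grip_width: 0.0431
```

Request:
servo_tool:
  commands: [35, -3, 0, 0, 0, 0, 20, 0, 0, 0, 0, 0, 4, 0, 0, 0, 0, 0, 0, 0, 0, 0, 0, 0, 0, 0, 0, 0, 0, 0]

```text
time_s: 23.55
tool_pos: [0.4577, 0.3332, 0.1012]
tool_rot: [-179.9, 0.1, 89.8]
force: [0.3, 0.1, -3.4]
grip_width: 0.0431
```

Request:
servo_tool:
  commands: [0, 0, 12, 0, 0, 0, 0, 0, 12, 0, 0, 0, 0, 0, 9, 0, 0, 0, 0, 0, 4, 0, 0, 0, 0, 0, 3, 0, 0, 0, 0, 0, 1, 0, 0, 0, 0, 0, 0, 0, 0, 0]

```text
time_s: 24.25
tool_pos: [0.4581, 0.3349, 0.0611]
tool_rot: [180.0, -0.0, 89.9]
force: [-0.1, -0.6, -3.2]
grip_width: 0.0434
```

Request:
servo_tool:
  commands: [0, 0, 1, 0, 0, 0, 0, 0, 1, 0, 0, 0, 0, 0, 0, 0, 0, 0]

```text
time_s: 24.55
tool_pos: [0.458, 0.3347, 0.059]
tool_rot: [180.0, 0.0, 89.9]
force: [0.1, 0.3, -2.5]
grip_width: 0.0435
```

Request:
servo_tool:
  commands: [0, 0, 1, 0, 0, 0, 0, 0, 0.5, 0, 0, 0, 0, 0, 0, 0, 0, 0]

```text
time_s: 24.85
tool_pos: [0.4582, 0.3348, 0.0582]
tool_rot: [180.0, 0.0, 89.8]
force: [-1.3, -1.5, 4.1]
grip_width: 0.0437
```

Request:
servo_tool:
  commands: [0, 0, 0, 0, 0, 0, 0, 0, 0, 0, 0, 0, 0, 0, 0, 0, 0, 0, 0, 0, 0, 0, 0, 0, 0, 0, 0, 0, 0, 0, 0, 0, -10, 0, 0, 0, 0, 0, -30, 0, 0, 0, 0, 0, -40, 0, 0, 0, 0, 0, -30, 0, 0, 0, 0, 0, 0, 0, 0, 0]
  jaw: 72

```text
time_s: 25.85
tool_pos: [0.4602, 0.3372, 0.173]
tool_rot: [179.6, -0.3, 89.9]
force: [0.9, -0.3, -0.7]
grip_width: 0.0724
```

Request:
servo_tool:
  commands: [-30, 8, 0, 0, 0, 0, -45, 12, 0, 0, 0, 0, -45, 12, 0, 0, 0, 0, -45, 12, 0, 0, 0, 0, -45, 12, 0, 0, 0, 0, -45, 12, 0, 0, 0, 0, -45, 12, 0, 0, 0, 0, -45, 12, 0, 0, 0, 0, -45, 12, 0, 0, 0, 0, -40, 10, 0, 0, 0, 0]
  jaw: 84

```text
time_s: 26.85
tool_pos: [0.5709, -0.0983, 0.1673]
tool_rot: [-180.0, 0.0, 89.8]
force: [-0.1, 1.0, -0.3]
grip_width: 0.0841
```

Request:
servo_tool:
  commands: [-30, 6, 0, 0, 0, 0, -17, 3, 0, 0, 0, 0, 0, 0, 0, 0, 0, 0, 0, 0, 0, 0, 0, 0]

```text
time_s: 27.25
tool_pos: [0.5797, -0.1405, 0.1674]
tool_rot: [-180.0, -0.1, 89.9]
force: [-0.7, 0.5, 0.4]
grip_width: 0.084
```

Run:
```python
from h import *
print(monitor.get_obs()['tool_pos'])
p,d=read_camera("scene");cv2.imwrite("pics/s5.png",cv2.resize(p[120:400,130:430],None,fx=2,fy=2,interpolation=2)[:,:,::-1])
w=cloud("scene",d).reshape(-1,3)
for c in((.457,.335),(.551,.338),(.581,-.1425)):
    m=(np.hypot(w[:,0]-c[0],w[:,1]-c[1])<.016)&(w[:,2]>.095)&(w[:,2]<.125);t=w[m];print(len(t),np.median(t,0).round(4))
```

```text
[ 0.57966274 -0.14047606  0.16738254]
77 [0.459  0.3299 0.1075]
83 [0.5532 0.3326 0.1076]
138 [ 0.5836 -0.1452  0.1159]
```

View pics/s5.png

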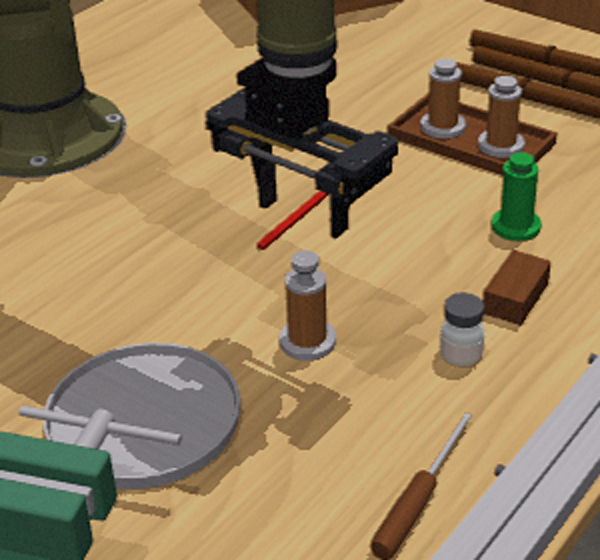

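B and C stand in the tray at (445,100) and (503,115). A is at (305,310) below the gripper. The vise handle overhangs the dish's near-vise side (y < -0.384), so I'll place A at about (0.512, -0.305). Picking A at 74 mm up, so the palm clears the taller button.

Request:
servo_tool:
  commands: [-2, 1.5, 20, 0, 0, 0, 0, 0, 25, 0, 0, 0, 0, 0, 25, 0, 0, 0, 0, 0, 20, 0, 0, 0, 0, 0, 15, 0, 0, 0, 0, 0, 7, 0, 0, 0, 0, 0, 0, 0, 0, 0]

```text
time_s: 28.0
tool_pos: [0.5809, -0.1435, 0.055]
tool_rot: [-179.9, -0.0, 89.9]
force: [-0.1, 0.2, -0.1]
grip_width: 0.0836
```

Request:
servo_tool:
  commands: [0, 0, 0, 0, 0, 0, 0, 0, 0, 0, 0, 0, 0, 0, 0, 0, 0, 0, 0, 0, 0, 0, 0, 0, 0, 0, 0, 0, 0, 0, 0, 0, 0, 0, 0, 0, 0, 0, 0, 0, 0, 0, 0, 0, 0, 0, 0, 0]
  jaw: 30

```text
time_s: 28.8
tool_pos: [0.5816, -0.1447, 0.0557]
tool_rot: [180.0, 0.0, 89.9]
force: [0.3, -0.3, 0.8]
grip_width: 0.0435
```

Request:
servo_tool:
  commands: [0, 0, -10, 0, 0, 0, 0, 0, -20, 0, 0, 0, 0, 0, -20, 0, 0, 0, -12, -5, 0, 0, 0, 0, -30, -14, 0, 0, 0, 0, -40, -18, 0, 0, 0, 0, -40, -18, 0, 0, 0, 0, -27, -11, 0, 0, 0, 0, -12, -4, 0, 0, 0, 0, 0, 0, 0, 0, 0, 0]

```text
time_s: 29.8
tool_pos: [0.5086, -0.3083, 0.1044]
tool_rot: [-179.9, 0.0, 89.6]
force: [0.4, 0.7, -4.6]
grip_width: 0.0433
```

Contact is expected at TCP z ≈ 0.0615.

Request:
servo_tool:
  commands: [0, 0, 12, 0, 0, 0, 0, 0, 12, 0, 0, 0, 0, 0, 9, 0, 0, 0, 0, 0, 4, 0, 0, 0, 0, 0, 3, 0, 0, 0, 0, 0, 1, 0, 0, 0, 0, 0, 0, 0, 0, 0]

```text
time_s: 30.5
tool_pos: [0.5111, -0.3054, 0.0647]
tool_rot: [180.0, 0.0, 89.9]
force: [0.2, -0.0, -4.7]
grip_width: 0.0433
```

Request:
servo_tool:
  commands: [0, 0, 1, 0, 0, 0, 0, 0, 0.5, 0, 0, 0, 0, 0, 0, 0, 0, 0]

```text
time_s: 30.8
tool_pos: [0.5109, -0.3056, 0.0632]
tool_rot: [180.0, 0.0, 89.8]
force: [-0.3, 0.1, -3.5]
grip_width: 0.0434
```

Request:
servo_tool:
  commands: [0, 0, 1, 0, 0, 0, 0, 0, 0.5, 0, 0, 0, 0, 0, 0, 0, 0, 0]

```text
time_s: 31.1
tool_pos: [0.5109, -0.3055, 0.0617]
tool_rot: [180.0, 0.0, 89.9]
force: [0.1, 0.9, -3.2]
grip_width: 0.0433
```

Request:
servo_tool:
  commands: [0, 0, 1, 0, 0, 0, 0, 0, 0, 0, 0, 0]

```text
time_s: 31.3
tool_pos: [0.511, -0.3056, 0.0616]
tool_rot: [-180.0, 0.0, 89.9]
force: [-2.5, 1.6, 4.2]
grip_width: 0.0439
```

Down. Release, rise and retreat.

Request:
servo_tool:
  commands: [0, 0, 0, 0, 0, 0, 0, 0, 0, 0, 0, 0, 0, 0, 0, 0, 0, 0, 0, 0, 0, 0, 0, 0, 0, 0, 0, 0, 0, 0, 0, 0, -10, 0, 0, 0, 0, 0, -30, 0, 0, 0, 0, 0, -45, 0, 0, 0, 0, 0, -45, 0, 0, 0, 30, 0, -30, 0, 0, 0]
  jaw: 80

```text
time_s: 32.3
tool_pos: [0.511, -0.2802, 0.2246]
tool_rot: [179.8, 0.3, 89.5]
force: [1.2, 0.0, -1.0]
grip_width: 0.0801
```

Request:
servo_tool:
  commands: [40, 0, 0, 0, 0, 0, 40, 0, 0, 0, 0, 0, 40, 0, 0, 0, 0, 0, 40, 0, 0, 0, 0, 0, 30, 0, 0, 0, 0, 0, 0, 0, 0, 0, 0, 0]

```text
time_s: 32.9
tool_pos: [0.5119, -0.0794, 0.2219]
tool_rot: [179.9, -0.0, 90.3]
force: [-0.5, 0.8, 0.8]
grip_width: 0.0798
```

Run:
```python
from h import *
from scipy.optimize import least_squares
o=monitor.get_obs();print(o['tool_pos'],o['time_s'])
def fit(P,r,c0):
    return least_squares(lambda c:np.hypot(P[:,0]-c[0],P[:,1]-c[1])-r,c0,loss='soft_l1',f_scale=.002).x.round(4)
for n in ("scene","top"):
    p,d=read_camera(n);cv2.imwrite(f"pics/{n}6.png",p[:,:,::-1])
    w=cloud(n,d).reshape(-1,3)
    for c in((.457,.335),(.551,.338),(.511,-.3055)):
        m=(np.hypot(w[:,0]-c[0],w[:,1]-c[1])<.02)&(w[:,2]>.099)&(w[:,2]<.135);t=w[m]
        s=w[(np.hypot(w[:,0]-c[0],w[:,1]-c[1])<.03)&(w[:,2]>.02)&(w[:,2]<.087)]
        print(n,len(t),np.median(t,0).round(4),len(s),fit(s,.022,c))
```

```text
[ 0.51187991 -0.07938158  0.22185537] 32.9
scene 73 [0.457  0.3302 0.108 ] 320 [0.4556 0.3346]
scene 73 [0.5512 0.3326 0.1084] 341 [0.549  0.3388]
scene 183 [ 0.513  -0.3071  0.1217] 532 [ 0.509  -0.3028]
top 157 [0.4589 0.3328 0.1083] 150 [0.4585 0.3343]
top 151 [0.5514 0.3371 0.1082] 156 [0.5519 0.3387]
top 165 [ 0.5124 -0.3026  0.1228] 125 [ 0.5119 -0.304 ]
```

View pics/scene6.png

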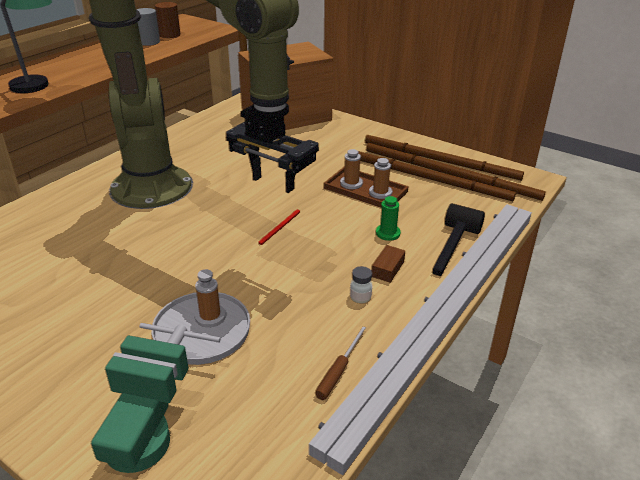

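View pics/top6.png

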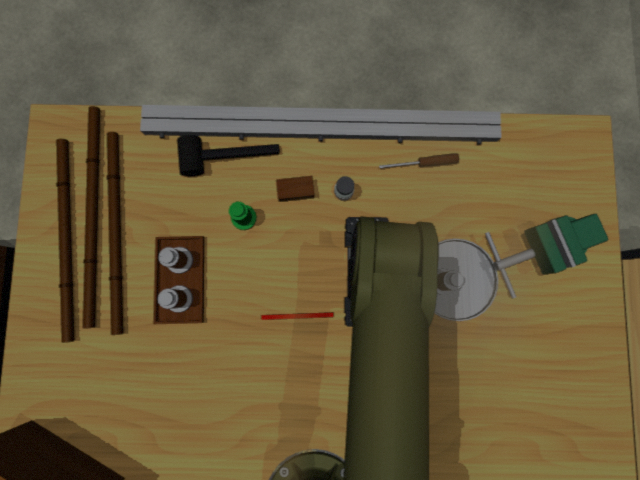

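Two gauges stand in the tray, at scene (352,170) and (381,178), with buttons at z 0.108 (0.109 expected). The third stands in the dish at (207,298) with its button at z 0.122 (0.123 expected). The jar, pencil and block have not moved, and the robot is clear.

```bash
python3 -c "
from cell import env
print(env.sign_off())"
```

```text
the job is handed in; nothing more can be done
None
```

All three plungers were pressed to their stops, and the gauges were standing in the right places when I handed the job in at about 33 s. Sign-off reports no verdict.

- **Pressing:** The highest force reading I took was about 13 N. The gauge nearest the dish stopped at 117 mm, so it has the inner stop. The other two went fully down to 103 mm.
- **Placing:** The inner-stop gauge stands in the steel dish, about 33 mm from its centre. The two others stand in the wooden tray, about 93 mm apart.
- **Last checks:** In both cameras all three gauges looked upright. Buttons were at z about 0.108 m in the tray (0.109 expected) and 0.122–0.123 m in the dish (0.123 expected). By eye, the jar, pencil and block had not moved. The gripper was open and clear of everything.
- **Disagreement:** The two cameras differed by up to about 4 mm on the gauges' horizontal positions, and no check failed.

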